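# Clamp a manifold bar on the milling fixture to its set force

## Task

Slide the drilled aluminium bar along the bed of the clamping fixture, under the raised clamp foot, until its end is home against the stop, gently. Then wind the crank clockwise (seen from above) to clamp it, and stop when the sprung tab has popped out of the back of the post by one step: do not overtighten to the second step. Leave the bar clamped against the stop, let go of the crank, and do not disturb the other things on the bench.

Things in the scene. Friction and masses are not known exactly. Their poses are not given: they have to be found in the camera images.
- fixture: Clamping fixture, fixed. Steel bed 130 x 390 mm, surface 20 mm above the bench; green post 64 mm wide, 50 mm deep, 170 mm high at its +y end. Origin on the underside, straight under the clamp screw's axis; +y runs along the bed from bar to stop to post, z up. Bed: y -275 to +115 mm. An arm 30 mm wide, 99 to 125 mm up, reaches from the post to the screw
- bar_mid (a point): centre (half-way up) of the loose drilled aluminium bar: 36 mm wide (x), 180 long (y), 34 high, 0.5 to 0.8 kg. Starts flat on the bed, a little askew, its +y end short of the clamp foot. Home: parallel to the bed's y axis and centred on it. Hold it by its free (-y) end, 60 mm or more from its centre, to clear the crank
- bar_end (a point): centre of the bar's +y end face, the face that goes against the stop; half-way up
- stop_face (a point): centre of the stop's face that the bar meets: a fixed steel block 60 mm wide and 26 mm high on the bed, its face square to the fixture's y axis, 40 mm beyond the screw axis
- foot (a point): centre of the underside of the round clamp foot (28 mm across) at the lower end of the screw; starts 3 to 7 mm above the height of the bar's top. It does not turn
- knob_grip (a point): half-way up the upright black knob on the crank: 20 mm across, 46 high, spins freely on its pin, so it can be held without turning the wrist. Circles the vertical screw axis at 55 mm radius; nothing stands beside it above the flat crank arm. Sinks 2 mm per rad until the foot meets the bar, then keeps its height
- crank (a joint): turn of the crank, rad, growing clockwise seen from above (tightening); 2 mm of screw per rad. Takes about 5 N at the knob when free, a few N more as the clamp loads; stays where left. Starts at -1 to 1. How far it must be wound after the foot touches is hidden and differs each time (about 2 to 8 rad)
- tab_end (a point): centre of the outer end face of the flat sprung steel tab (28 mm wide, 10 thick) in the post's back (+y) face, 143 mm up; flush at the start. Pops out along the fixture's +y by 14 mm (first step) at the set force, and to 28 mm (second step: overtightened) if wound about 1.7 rad farther. May creep 1 or 2 mm just before. Does not go back by itself
- tab_flush (a point): fixed point on the back face of the post where the tab's end is when it is flush
- wrench: bystander: loose steel spanner, 170 mm long, flat on the bench
- oilcan: bystander: grey plastic oil bottle, 52 mm across, 130 mm high; origin under its centre
- collet: bystander: steel collet, 40 mm across, 50 mm high; origin under its centre
- bolt_tray: bystander: grey open tray 110 x 80 x 35 mm; origin under its centre
- spindle: the non-turning clamp screw with its foot; origin on the screw axis, 53 mm above the underside of the foot
- stop: the fixed stop block; origin at the foot of the face that the bar meets
- bar: the bar; origin under its centre, 17 mm below bar_mid
Not all that is in view belongs to the job. Of the things shaped like the bar, the aluminium one is meant.

How it is judged:
On the way, in this order (a step that is already met when the one before it is completed fails the run):
1. the bar is home against the stop: its end within 1.5 mm of the stop's face, centred within 9 mm, parallel within 0.05 rad (y of bar_end in the frame of stop_face above -0.0015 m and x of bar_end in the frame of stop_face between -0.009 and 0.009 m and angle between the y axis of bar and the y axis of fixture, either way round below 0.05 rad), for 0.2 s.
2. the tab has popped out by one step (distance between tab_end and tab_flush above 0.01 m), for 0.2 s.
At the end, for the whole second after the job is handed in: The bar's end is within 2 mm of the stop's face, centred within 10 mm and parallel within 0.055 rad; the tab stands out one step (10 to 19 mm); the foot still presses on the bar with more than 15 N; the crank is at rest and released (y of bar_end in the frame of stop_face above -0.002 m and x of bar_end in the frame of stop_face between -0.01 and 0.01 m and angle between the y axis of bar and the y axis of fixture, either way round below 0.055 rad and distance between tab_end and tab_flush between 0.01 and 0.019 m and contact force between spindle and bar above 15 N and velocity of joint crank between -0.05 and 0.05 rad/s); the robot touches nothing.
It fails at once if the tab goes out to the second step (overtightened) (distance between tab_end and tab_flush above 0.02 m).
It fails at once if the bar is rammed into the stop with more than 40 N (contact force between bar and stop above 40 N).
It fails at once if a bystander is moved more than 30 mm (distance of any of wrench, oilcan, collet, bolt_tray from where it was at the start of the episode above 0.03 m).
It also fails if it takes over 72 s, if anything falls off the work surface, if the arm or the gripper's body presses on something with over 40 N, if the wrist force passes 120 N, or if a joint passes its speed limit or range.

## Robot

A 6-joint arm with a two-finger parallel gripper is mounted at the origin on the work surface. World frame = base frame: x ahead of the robot, y to its left, z up, the work surface at z = 0. Lengths are in m, angles in rad, forces in N, time in s.
With the tool pointing down it reaches from about 0.3 to 0.775 m from the base axis. Payload 14.6 kg.
Tool frame: the origin (TCP) lies at the very end of the fingers, on their centre line; the grasp point (between the pads) lies 19 mm behind it; y points along the fingers, z is the direction in which the jaws open and shut, and the axes are right-handed (so a half turn about y gives the same grasp; the last joint's range is limited). The gripper opens to 94 mm and grips with 3 to 60 N. Pads are 16 mm wide; open, the fingers measure 119 mm over their backs; the gripper's body (75 mm by 177 mm) begins 78 mm behind the grasp point.
Start: joints at [1.265, 0.3, 1.521, -0, 1.321, -0.067], TCP at [0.13, 0.534, 0.205] pointing down, gripper open.
Joint ranges: [-3.03, 3.03], [-0.79, 2.21], [0.23, 2.52], [-1.04, 4.18], [0, 3.07], [-2.55, 2.55]. Speed limits (rad/s): [2.22, 2.22, 2.57, 3.14, 3.14, 3.14].

## Interface

Orientations are given as [roll, pitch, yaw] about the fixed x, y, z axes, in that order (R = Rz(yaw) Ry(pitch) Rx(roll)).
In Python, from station import get_obs, camera, job gives the robot as it stands.
- The arm moves only by the tool step_arm, never from a script. Its argument "targets" is a list of rows, each a list of 6 numbers: the shift along the tool's x, y, z in mm, then the turn, a rotation vector about the tool's x, y, z in degrees. In form: [[dx, dy, dz, rx, ry, rz], ...]. A call has 1 to 12 rows; each row shifts and turns the commanded pose from where the row before left it, along the tool's axes as they then stand; what a row does not reach is not made up. A row lasts 1/8 s, in which the tool goes at most 62.5 mm and 10.7 degrees, less where a joint would pass 70% of its speed; a pose out of reach is approached as far as the arm can. A call is refused whole if a number of a shift passes 62.5 or a number of a turn 10.7, either way. A call with a gripper value outside its range is refused whole. "gripper" is the opening, from -1 (shut) to 1 (fully open), set as the call begins (left out, the last holds). The fingers move at their own pace and stop on an object; "squeeze" is the grip in N (left out, the last holds). Time passes only in rows, so rows that do not move let the fingers close. It gives the time, the measured TCP pose, the force and the opening at its end, in the units of the state.
- get_obs(): the state, without advancing time (a new reading comes with each control period).
- camera(name): name is "side" or "top"; returns a dict with "pixels" (384x512x3 uint8, red, green, blue), "intrinsics" (3x3 intrinsics, pixels), "k1" (the pictures are not rectified: a ray, as slopes to the right and down, at radius r is drawn at 1 + k1 r^2 times it, then the intrinsics apply), "R" (3x3) and "t" (3): a world point X has camera coordinates R X + t. Camera axes: x right, y down, z forward; pixel columns grow to the right and rows downward; lengths in m; the calibration is good to about 2 mm. A picture is of the moment at which its call begins. There is no depth.
- job.hand_in(): hands the job in, once; it reports no verdict.
The state is a dict: "time_s": time; "qpos": joint angles; "joint_vel": joint speeds; "tau": joint torques, N m; "ee_pos": TCP position; "eef_rot": TCP orientation; "force": force on the tool from outside, world axes, zero at the start; "moment": the same for the moment, N m; "grip_width": finger opening in m.
Only numpy, scipy, OpenCV 4.12 (cv2) and the standard library are available. Lean on these libraries where they do the work, as an engineer would, in place of code of your own. Each camera call takes 0.05 s, during which the arm holds its last target.

## Working session

There is one attempt and no reset: what is moved stays moved. The work goes in short steps, Python scripts to look and compute and a tool call to move; the robot and the scene stay as the last step left them, time stands still between calls to the robot, and variables do not carry over. Pictures are saved under pics/ and viewed, and the job is handed in when it is done.

Besides the shell and the picture viewer there is one more tool, called as a command line: name --pt "numbers of a row" for each row, then --argument value for the rest. step_arm: Moves the arm, as the interface text tells. Its arguments: {"type":"object","properties":{"targets":{"type":"array","items":{"type":"array","items":{"type":"number"}}},"gripper":{"type":"number"},"squeeze":{"type":"number"}},"required":["targets"]}

```bash
mkdir -p pics; ls
python3 - <<'E'
from station import get_obs, camera, job
import cv2,numpy as np
o=get_obs();print(o)
for n in ["side","top"]:
    c=camera(n);cv2.imwrite(f"pics/{n}0.png",c["pixels"][:,:,::-1]);print(n,c["intrinsics"],c["k1"],c["R"],c["t"])
E
```

```text
pics
{'time_s': 0.0, 'qpos': array([ 1.26537465e+00,  3.00464850e-01,  1.52159184e+00, -2.32582825e-05,
        1.32069567e+00, -6.65839891e-02]), 'joint_vel': array([-9.59365528e-04,  1.43309903e-03,  7.25147225e-04,  4.47300843e-07,
        1.63049420e-04, -3.43416364e-04]), 'tau': array([-1.57891176e-03, -5.31804407e+01, -3.52748144e+01,  7.07406714e-02,
        2.44121114e-02, -7.84901999e-05]), 'ee_pos': array([0.13003522, 0.53413238, 0.20488521]), 'eef_rot': array([-1.57195496e+00,  5.46823951e-05, -2.38831945e-01]), 'force': array([ 0.39000939,  0.36258053, -0.04739682]), 'moment': array([-0.03581333, -0.00739158, -0.0096438 ]), 'grip_width': 0.09416887968490602}
side [[489.54216368   0.         254.95147727]
 [  0.         489.54216368 192.83182524]
 [  0.           0.           1.        ]] -0.13328986510244079 [[ 0.78789434 -0.61530822  0.02486583]
 [-0.34175892 -0.47049442 -0.81353294]
 [ 0.51227273  0.63247988 -0.58098696]] [-0.44061469  0.28482267  0.98520484]
top [[400.2440207    0.         259.1843735 ]
 [  0.         400.2440207  194.85467651]
 [  0.           0.           1.        ]] 0.003709790662852699 [[-0.01227692 -0.99984095 -0.01293656]
 [-0.98877867  0.01406538 -0.14872429]
 [ 0.14888259  0.01096552 -0.98879408]] [0.0049714  0.57560376 1.23189201]
```

View pics/side0.png

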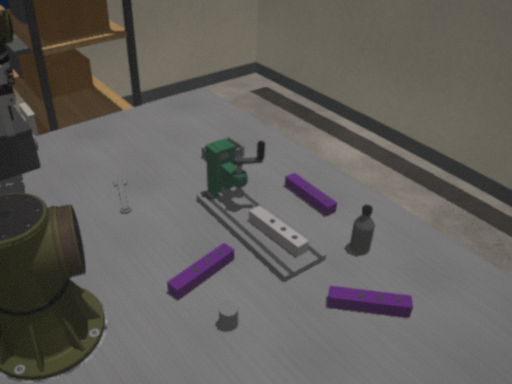

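View pics/top0.png

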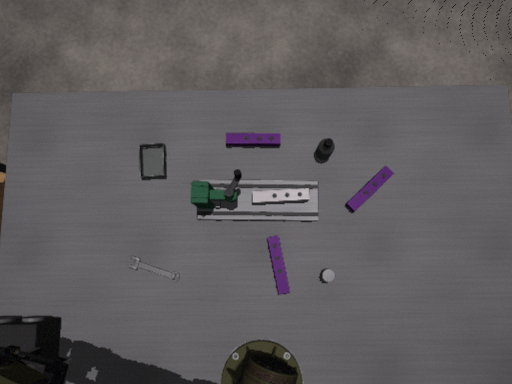

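```bash
cat > h.py <<'E'
from station import get_obs, camera, job
import cv2,numpy as np
def undist(c,uv):
    uv=np.atleast_2d(np.array(uv,float));K=c["intrinsics"]
    return cv2.undistortPoints(uv[:,None],K,np.array([c["k1"],0,0,0.]))[:,0]
def ray(c,uv):
    s=undist(c,uv);d=np.c_[s,np.ones(len(s))]@c["R"];C=-c["R"].T@c["t"];return C,d
def plane(c,uv,z):
    C,d=ray(c,uv);return C+d*((z-C[2])/d[:,2])[:,None]
def proj(c,X):
    X=np.atleast_2d(np.array(X,float))
    return cv2.projectPoints(X,cv2.Rodrigues(c["R"])[0],c["t"],c["intrinsics"],np.array([c["k1"],0,0,0.]))[0][:,0]
def tri(c1,uv1,c2,uv2):
    A,a=ray(c1,uv1);B,b=ray(c2,uv2);out=[]
    for p,q in zip(a,b):
        s=np.linalg.lstsq(np.c_[p,-q],B-A,rcond=None)[0];P=A+s[0]*p;Q=B+s[1]*q
        out.append(np.r_[(P+Q)/2,np.linalg.norm(P-Q)])
    return np.array(out)
def save(name,c,box,f):
    x0,y0,x1,y1=box;im=c["pixels"][y0:y1,x0:x1,::-1]
    im=np.clip(im.astype(float)*1.6,0,255).astype(np.uint8)
    cv2.imwrite("pics/"+name,cv2.resize(im,None,fx=f,fy=f,interpolation=cv2.INTER_CUBIC))
E
python3 - <<'E'
from h import *
t=camera("top");s=camera("side")
save("t1.png",t,(180,160,330,230),5);save("s1.png",s,(180,130,340,280),4)
print(-t["R"].T@t["t"],-s["R"].T@s["t"])
E
```

```text
[ 0.38579848 -0.01663382  1.3037581 ] [-0.06019507 -0.76022861  0.81506004]
```

View pics/t1.png

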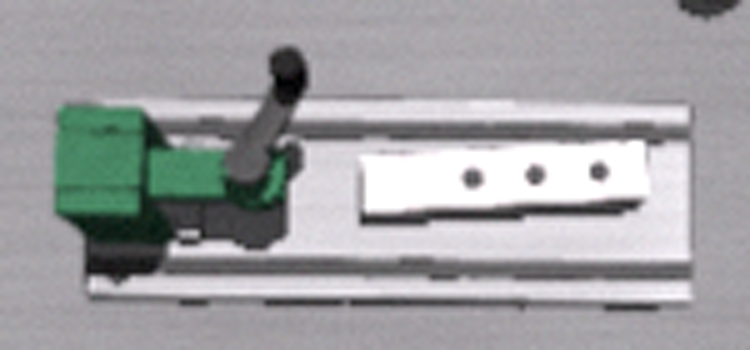

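View pics/s1.png

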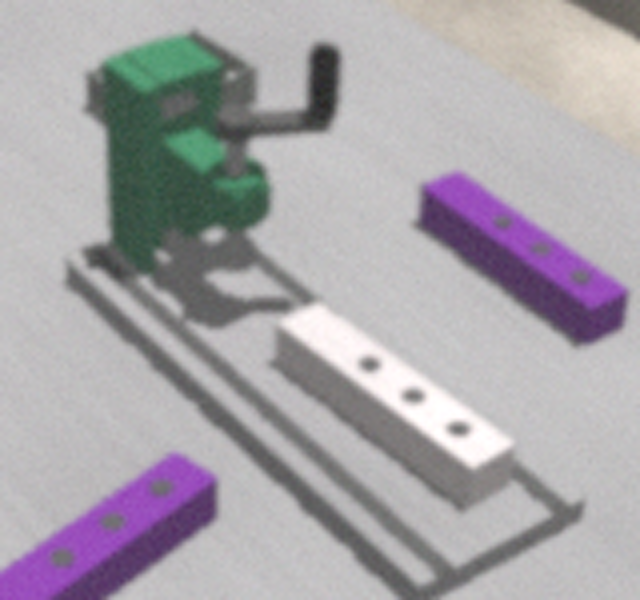

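Run:
```python
from h import *
t=camera("top");s=camera("side")
def o(uv,f,x0,y0): return (np.array(uv,float)+.5)/f-.5+[x0,y0]
T=lambda l:o(l,5,180,160)
S=lambda l:o(l,4,180,130)
bt=T([(361,157),(365,213),(643,143),(648,201)])
print("bar top z.054\n",plane(t,bt,.054))
bs=S([(325,305),(277,327),(512,444),(467,470)])
print("side\n",plane(s,bs,.054)); print("tri\n",tri(t,bt[[0,1,2,3]],s,bs[[1,1,2,3]]), tri(t,bt,s,bs[[0,1,2,3]]))
bed=T([(690,103),(690,298),(88,298)]);print("bed\n",plane(t,bed,.02))
print("bed side",plane(s,S([(580,505),(425,590),(70,265)]),.02))
holes=tri(t,T([(473,178),(535,175),(599,171)]),s,S([(370,363),(413,395),(458,428)]));print("holes\n",holes)
k=tri(t,T([(288,58)]),s,S([(325,47)]));print("knob top",k)
print("post top",plane(t,T([(62,107),(57,215),(142,107),(140,215)]),.17))
```

```text
bar top z.054
 [[ 0.58663606  0.02043237  0.054     ]
 [ 0.55087423  0.0182525   0.054     ]
 [ 0.59303808 -0.15794874  0.054     ]
 [ 0.55600033 -0.1599628   0.054     ]]
side
 [[ 0.58757942  0.01363356  0.054     ]
 [ 0.54846474  0.01348337  0.054     ]
 [ 0.59199053 -0.15871412  0.054     ]
 [ 0.55506899 -0.15991961  0.054     ]]
tri
 [[ 5.77988443e-01  2.85693551e-02  3.33656485e-02  2.80670753e-02]
 [ 5.51746124e-01  1.81919723e-02  4.95205217e-02  6.69207110e-04]
 [ 5.93067541e-01 -1.57957189e-01  5.29420467e-02  3.59830690e-04]
 [ 5.55744834e-01 -1.59777118e-01  5.36023912e-02  7.61045376e-04]] [[ 5.89288782e-01  1.92525636e-02  4.95086474e-02  4.63933528e-03]
 [ 5.51746124e-01  1.81919723e-02  4.95205217e-02  6.69207110e-04]
 [ 5.93067541e-01 -1.57957189e-01  5.29420467e-02  3.59830690e-04]
 [ 5.55744834e-01 -1.59777118e-01  5.36023912e-02  7.61045376e-04]]
bed
 [[ 0.62462608 -0.19314261  0.02      ]
 [ 0.49745536 -0.18882282  0.02      ]
 [ 0.50265283  0.19819499  0.02      ]]
bed side [[ 0.61610145 -0.19707806  0.02      ]
 [ 0.49531614 -0.1948924   0.02      ]
 [ 0.50256075  0.18786717  0.02      ]]
holes
 [[ 5.72221163e-01 -5.02160302e-02  5.46763084e-02  2.98894412e-04]
 [ 5.73702344e-01 -8.94098953e-02  5.43599532e-02  4.86404346e-04]
 [ 5.75251683e-01 -1.29499176e-01  5.48963985e-02  3.58432859e-04]]
knob top [[0.61611338 0.05617729 0.21564103 0.00188744]]
post top [[0.59969497 0.18932174 0.17      ]
 [0.53686592 0.19138971 0.17      ]
 [0.59901765 0.14307836 0.17      ]
 [0.53620007 0.14379949 0.17      ]]
```

```bash
cat >> h.py <<'E'
def edge_rows(g,cols,r0,r1,sign):
    out=[]
    for u in cols:
        p=g[r0:r1,u].astype(float);d=np.diff(p)*sign;i=int(np.argmax(d))
        if 0<i<len(d)-1:
            a,b,c=d[i-1:i+2];off=.5*(a-c)/(a-2*b+c) if (a-2*b+c)!=0 else 0
            out.append((u,r0+i+.5+off))
    return np.array(out)
def edge_cols(g,rows,c0,c1,sign):
    return edge_rows(g.T,rows,c0,c1,sign)[:,::-1]
def fitline(P):
    vx,vy,x,y=cv2.fitLine(P[:,:2].astype(np.float32),cv2.DIST_HUBER,0,.01,.01).ravel()
    if vy<0: vx,vy=-vx,-vy
    return vx,vy,x,y
E
python3 - <<'E'
from h import *
t=camera("top");g=cv2.cvtColor(t["pixels"],cv2.COLOR_RGB2GRAY)
def rep(n,P,z):
    X=plane(t,P,z);vx,vy,x,y=fitline(X)
    res=np.abs((X[:,0]-x)*vy-(X[:,1]-y)*vx)
    print(n,"yaw",np.arctan2(-vx,vy),"pt",x,y,"res",np.median(res),res.max())
rep("bed far",edge_rows(g,range(245,316),176,184,1),.02)
rep("bed near",edge_rows(g,range(215,316),216,224,-1),.02)
e=edge_cols(g,range(183,218),312,322,-1);X=plane(t,e,.02);print("bed end",np.median(X,0),np.polyfit(X[:,0],X[:,1],1))
rep("bar far",edge_rows(g,range(256,306),187,194,1),.054)
rep("bar near",edge_rows(g,range(256,306),197,206,-1),.054)
e=edge_cols(g,range(193,201),248,258,1);X=plane(t,e,.054);print("bar +y end",X[:,:2])
e=edge_cols(g,range(191,199),304,313,-1);X=plane(t,e,.054);print("bar -y end",X[:,:2])
hsv=cv2.cvtColor(t["pixels"],cv2.COLOR_RGB2HSV);m=cv2.inRange(hsv,(60,100,30),(95,255,255));print(cv2.boundingRect(m))
save("t2.png",t,(185,160,255,220),10)
E
```

```text
bed far yaw -0.034935195 pt 0.6261711 -0.09097656 res 0.0004309992576168437 0.0018745264354853555
bed near yaw -0.025631266 pt 0.5000472 -0.020323042 res 0.0002861857304658972 0.0013959212584504777
bed end [ 0.561241   -0.19000951  0.02      ] [ 0.0060574 -0.1931152]
bar far yaw 0.04493685 pt 0.5927499 -0.10077351 res 0.0004795993534653672 0.0018883866645869752
bar near yaw 0.04330845 pt 0.5559937 -0.092032306 res 0.00042289636347749406 0.0012600461847533928
bar +y end [[0.58020576 0.01849992]
 [0.57700522 0.01829905]
 [0.57380973 0.018283  ]
 [0.57061743 0.01832196]
 [0.56742785 0.01838444]
 [0.56424038 0.01842625]
 [0.56105516 0.01845785]
 [0.55787152 0.01843136]]
bar -y end [[ 0.58407907 -0.15767584]
 [ 0.58088129 -0.15776672]
 [ 0.57768629 -0.15783231]
 [ 0.57449004 -0.15815358]
 [ 0.5712932  -0.1586878 ]
 [ 0.56809192 -0.15970643]
 [ 0.56491152 -0.1594235 ]
 [ 0.56171223 -0.16064752]]
(191, 182, 46, 22)
```

View pics/t2.png

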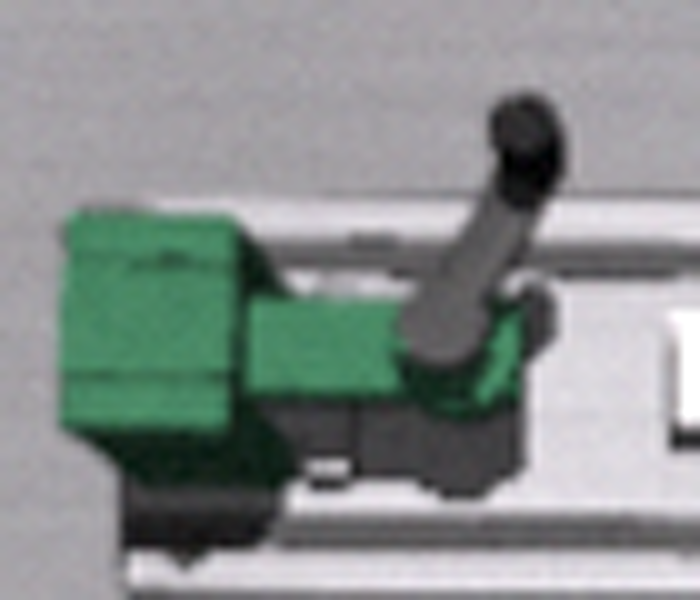

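step_arm --pt "0 -10 0 0 9.25 0" --pt "0 -10 0 0 9.25 0" --pt "0 -10 0 0 9.25 0" --pt "0 -10 0 0 9.25 0" --pt "0 -10 0 0 9.25 0" --pt "0 -10 0 0 9.25 0" --pt "0 -10 0 0 9.25 0" --pt "0 -10 0 0 9.25 0" --pt "20 0 12 0 0 0" --pt "40 0 24 0 0 0" --pt "40 0 24 0 0 0" --pt "40 0 24 0 0 0" --gripper 0.3

```text
time_s: 1.85
ee_pos: [0.2202, 0.3966, 0.2855]
eef_rot: [-1.571, 0.0, -1.53]
force: [-0.2, -0.0, 0.6]
grip_width: 0.0611
```

step_arm --pt "50 0 30 0 0 0" --pt "50 0 30 0 0 0" --pt "50 0 30 0 0 0" --pt "50 0 30 0 0 0" --pt "50 0 30 0 0 0" --pt "50 0 30 0 0 0" --pt "50 0 30 0 0 0" --pt "50 0 30 0 0 0" --pt "50 0 30 0 0 0" --pt "50 0 30 0 0 0" --pt "25 0 15 0 0 0" --pt "0 0 0 0 0 0"

```text
time_s: 3.35
ee_pos: [0.5559, -0.1153, 0.2845]
eef_rot: [-1.572, 0.0, -1.532]
force: [0.7, 0.7, 0.4]
grip_width: 0.061
```

step_arm --pt "15 0 10 0 0 0" --pt "14 0 9 0 0 0" --pt "0 40 0 0 0 0" --pt "0 50 0 0 0 0" --pt "0 50 0 0 0 0" --pt "0 45 0 0 0 0" --pt "0 20 0 0 0 0" --pt "0 0 0 0 0 0"

```text
time_s: 4.35
ee_pos: [0.575, -0.141, 0.0796]
eef_rot: [-1.573, 0.001, -1.53]
force: [0.6, 0.9, -0.2]
grip_width: 0.0609
```

Run:
```python
from h import *
t=camera("top");s=camera("side");o=get_obs();print(o["time_s"],o["ee_pos"])
p=o["ee_pos"];print(proj(t,p),proj(s,p))
save("t3.png",t,(200,150,340,250),4);save("s3.png",s,(200,160,360,280),4)
```

```text
4.45 [ 0.57619649 -0.14165692  0.08177923]
[[304.05418801 192.17103931]] [[298.78691036 230.45188185]]
```

View pics/s3.png

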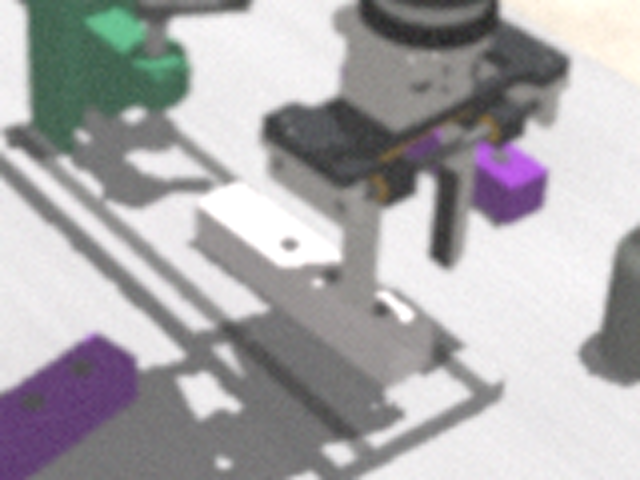

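View pics/t3.png

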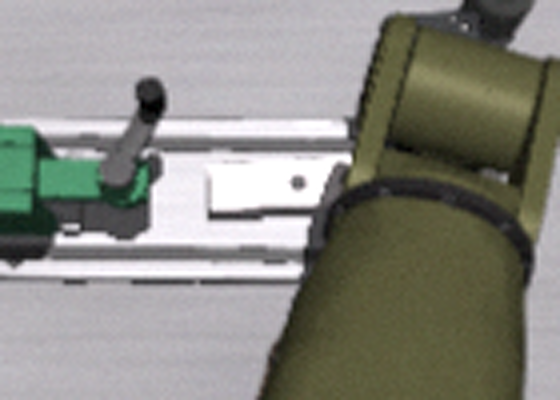

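The fingers straddle the bar's free end (side view, near finger at about (360,250) in the crop). The way down is clear, so I lower and grip lightly.

step_arm --pt "0 20 0 0 0 0" --pt "0 20 0 0 0 0" --pt "0 11 0 0 0 0" --pt "0 0 0 0 0 0"

```text
time_s: 4.95
ee_pos: [0.5759, -0.142, 0.0298]
eef_rot: [-1.571, -0.0, -1.53]
force: [-0.2, 0.6, -0.0]
grip_width: 0.0613
```

step_arm --pt "0 0 0 0 0 0" --pt "0 0 0 0 0 0" --pt "0 0 0 0 0 0" --pt "0 0 0 0 0 0" --pt "0 0 0 0 0 0" --gripper -1 --squeeze 14

```text
time_s: 5.58
ee_pos: [0.5758, -0.1422, 0.0299]
eef_rot: [-1.571, -0.0, -1.53]
force: [-3.7, -0.5, 6.0]
grip_width: 0.0359
```

Run:
```python
from h import *
t=camera("top");g=cv2.cvtColor(t["pixels"],cv2.COLOR_RGB2GRAY);o=get_obs();print(o["time_s"],o["ee_pos"],o["force"],o["eef_rot"],o["grip_width"])
for n,P in (("far",edge_rows(g,range(256,285),187,194,1)),("near",edge_rows(g,range(256,275),197,206,-1))):
    X=plane(t,P,.054);vx,vy,x,y=fitline(X);print(n,np.arctan2(-vx,vy),x,y)
e=edge_cols(g,range(193,201),248,258,1);print(np.median(plane(t,e,.054),0))
# hub & stop: screw
print("hub",plane(t,[(228.85,192.05)],.167))
```

```text
5.625 [ 0.57583188 -0.14223381  0.02987743] [-2.89895366  0.17736566  6.08780593] [-1.57074705e+00 -2.14647075e-04 -1.53012541e+00] 0.03631327862779884
far 1.5707937 0.58729684 0.003972464
near 0.05759533 0.55271554 -0.020831672
[0.56902175 0.01839202 0.054     ]
hub [[0.56636446 0.08317866 0.167     ]]
```

step_arm --pt "-2 0 -1 0 0.5 0" --pt "-6 0 -2 0 1 0" --pt "-8 0 -2 0 1 0" --pt "-8 0 -2 0 1 0" --pt "-8 0 -2 0 0 0" --pt "-8 0 -2 0 0 0" --pt "-8 0 -1.5 0 0 0" --pt "-8 0 -1 0 0 0" --pt "-8 0 -0.5 0 0 0" --pt "-8 0 0 0 0 0" --pt "-6 0 0 0 0 0" --pt "-4 0 0 0 0 0"

```text
time_s: 7.12
ee_pos: [0.5631, -0.0605, 0.0299]
eef_rot: [-1.57, -0.001, -1.592]
force: [0.3, -5.6, 4.3]
grip_width: 0.0359
```

Run:
```python
from h import *
t=camera("top");s=camera("side");o=get_obs();print(o["time_s"],o["ee_pos"],o["force"],o["eef_rot"],o["grip_width"])
save("t4.png",t,(185,160,285,230),8);save("s4.png",s,(190,130,310,250),5)
```

```text
7.225 [ 0.56307503 -0.06009622  0.0299208 ] [ 0.6272002  -1.71788354  5.56983442] [-1.56954258e+00 -3.25632573e-04 -1.59156136e+00] 0.03601777934279397
```

View pics/t4.png

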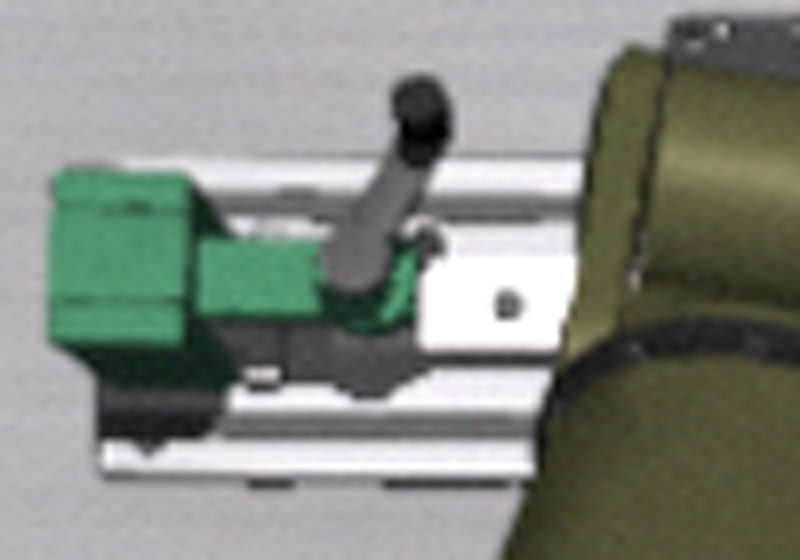

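View pics/s4.png

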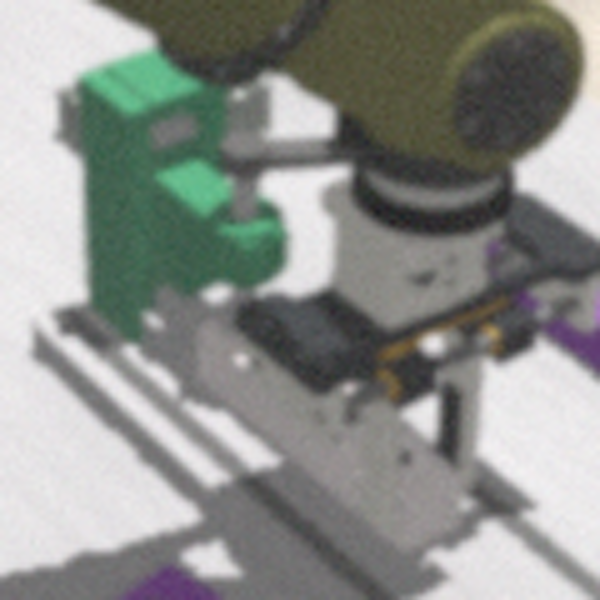

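step_arm --pt "-4 0 0 0 0 0" --pt "-4 0 0 0 0 0" --pt "-4 0 0 0 0 0" --pt "-3 0 0 0 0 0" --pt "-1 0 0 0 0 0"

```text
time_s: 7.85
ee_pos: [0.5634, -0.0447, 0.0299]
eef_rot: [-1.57, -0.001, -1.592]
force: [-0.5, -6.5, 5.4]
grip_width: 0.0359
```

step_arm --pt "-1 0 0 0 0 0" --pt "-1 0 0 0 0 0" --pt "-1 0 0 0 0 0"

```text
time_s: 8.22
ee_pos: [0.5634, -0.0418, 0.0299]
eef_rot: [-1.57, -0.001, -1.592]
force: [-0.5, -6.3, 4.6]
grip_width: 0.0363
```

step_arm --pt "-0.5 0 0 0 0 0" --pt "-0.5 0 0 0 0 0" --pt "-0.5 0 0 0 0 0"

```text
time_s: 8.6
ee_pos: [0.5635, -0.0403, 0.0299]
eef_rot: [-1.57, -0.001, -1.592]
force: [0.0, -5.9, 5.6]
grip_width: 0.0357
```

step_arm --pt "-0.5 0 0 0 0 0" --pt "-0.5 0 0 0 0 0" --pt "-0.5 0 0 0 0 0"

```text
time_s: 8.98
ee_pos: [0.5634, -0.0399, 0.0299]
eef_rot: [-1.57, -0.002, -1.592]
force: [-0.3, -16.5, 4.5]
grip_width: 0.0361
```

step_arm --pt "-0.5 0 0 0 0 0" --pt "0 0 0 0 0 0"

```text
time_s: 9.22
ee_pos: [0.5635, -0.0396, 0.0299]
eef_rot: [-1.57, -0.003, -1.592]
force: [-1.5, -14.8, 4.0]
grip_width: 0.0356
```

Run:
```python
from h import *
t=camera("top");o=get_obs();print(o["time_s"],o["ee_pos"],o["force"],o["moment"],o["eef_rot"],o["grip_width"])
save("t5.png",t,(185,160,285,230),8)
```

```text
9.275 [ 0.56345714 -0.03960044  0.02987228] [ -1.25349899 -15.2429207    4.76357351] [-2.9968511   0.29165312  0.15993713] [-1.5696847  -0.00265116 -1.5918997 ] 0.03616443759151816
```

View pics/t5.png

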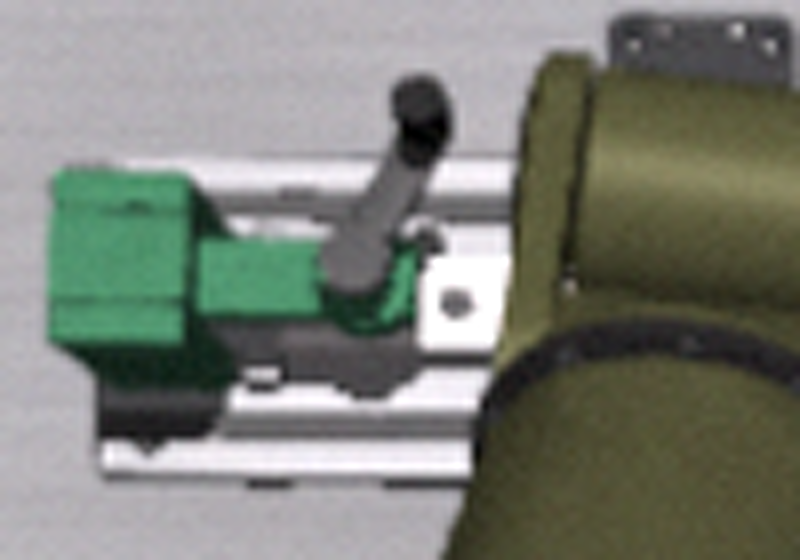

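step_arm --pt "0 0 0 0 0 0" --pt "0 0 0 0 0 0" --pt "0 0 0 0 0 0" --pt "0 -10 0 0 0 0" --pt "0 -40 0 0 0 0" --pt "0 -50 0 0 0 0" --pt "10 -50 0 0 0 0" --pt "30 -50 0 0 0 0" --pt "40 -20 0 0 0 0" --pt "40 0 0 0 0 0" --pt "40 0 0 0 0 0" --pt "20 0 0 0 0 0" --gripper 0.2

```text
time_s: 10.78
ee_pos: [0.5591, -0.2191, 0.2499]
eef_rot: [-1.571, -0.0, -1.593]
force: [0.3, 1.0, -0.7]
grip_width: 0.0563
```

Run:
```python
from h import *
t=camera("top");s=camera("side");o=get_obs();print(o["time_s"],o["ee_pos"],o["force"],o["eef_rot"],o["grip_width"])
save("t6.png",t,(185,160,305,230),6);save("s6.png",s,(190,120,330,260),4)
```

```text
10.875 [ 0.55919467 -0.2186417   0.24949247] [ 0.18493713  0.24130638 -0.33508682] [-1.57092423e+00  6.48651157e-05 -1.59315758e+00] 0.056515157797325764
```

View pics/t6.png

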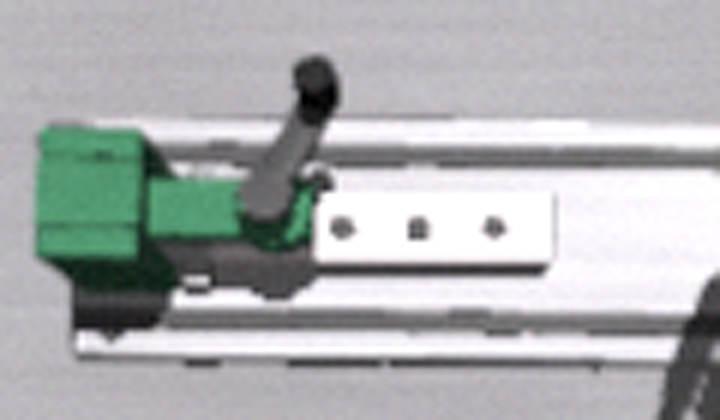

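View pics/s6.png

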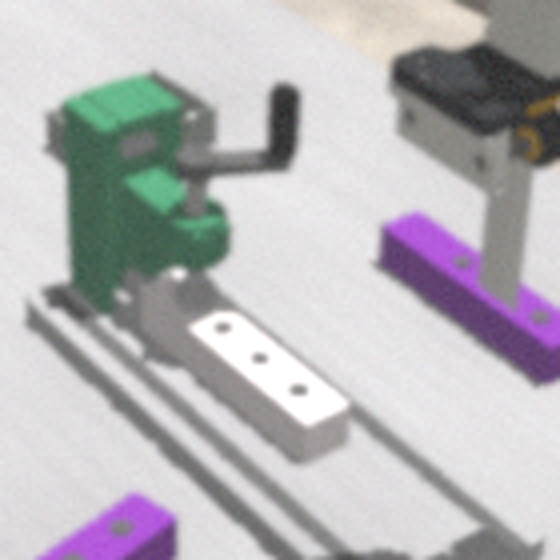

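Run:
```python
from h import *
t=camera("top");s=camera("side");g=cv2.cvtColor(t["pixels"],cv2.COLOR_RGB2GRAY)
T=lambda l:(np.array(l,float)+.5)/6-.5+[185,160]
S=lambda l:(np.array(l,float)+.5)/4-.5+[190,120]
h=tri(t,T([(343,228),(418,229),(494,228)]),s,S([(223,328),(260,358),(299,390)]));print("holes",h)
e=edge_cols(g,range(194,202),272,282,-1);X=plane(t,e,.054);print("free end",X[:,:2])
for n,P in (("far",edge_rows(g,range(242,276),187,195,1)),("near",edge_rows(g,range(242,276),200,207,-1))):
    X=plane(t,P,.054);vx,vy,x,y=fitline(X);print(n,np.arctan2(-vx,vy),x,y)
print("hub top",plane(t,T([(265,198)]),.167),"knob top tri",tri(t,T([(316,75)]),s,S([(287,88)])))
# knob: blob of dark in both
for c,b in ((t,(230,165,245,182)),(s,(250,138,270,165))):
    gg=cv2.cvtColor(c["pixels"],cv2.COLOR_RGB2GRAY)[b[1]:b[3],b[0]:b[2]]
    m=(gg<45).astype(np.uint8);n,l,st,ce=cv2.connectedComponentsWithStats(m);i=1+np.argmax(st[1:,4]);print(st[i]+np.array([b[0],b[1],0,0,0]),ce[i]+[b[0],b[1]])
```

```text
holes [[ 5.66294424e-01  5.22348669e-02  5.37715757e-02  5.07921287e-04]
 [ 5.65481403e-01  1.25558297e-02  5.40067482e-02  1.25269374e-03]
 [ 5.65455091e-01 -2.73696291e-02  5.34761199e-02  1.09399801e-03]]
free end [[ 0.57593348 -0.05689254]
 [ 0.57274105 -0.05686976]
 [ 0.56955328 -0.05668741]
 [ 0.56636454 -0.0567425 ]
 [ 0.56317943 -0.05671004]
 [ 0.55999772 -0.05660657]
 [ 0.55681804 -0.05652776]
 [ 0.55364003 -0.0565003 ]]
far 0.008315043 0.5846479 0.011910206
near -0.013364151 0.54773974 -0.0015457885
hub top [[0.56481483 0.08346824 0.167     ]] knob top tri [[0.61492644 0.05517745 0.21557385 0.00122242]]
[234 170   7  11  61] [237.1147541  174.93442623]
[258 143   6  17  76] [260.42105263 150.71052632]
```

step_arm --pt "-20 0 4 0 -1.27 0" --pt "-40 0 8 0 0 0" --pt "-40 0 8 0 0 0" --pt "-40 0 8 0 0 0" --pt "-40 0 8 0 0 0" --pt "-40 0 8 0 0 0" --pt "-34 0 8 0 0 0" --pt "-20 0 4 0 0 0" --pt "0 0 0 0 0 0"

```text
time_s: 12.1
ee_pos: [0.6152, 0.0581, 0.2494]
eef_rot: [-1.571, -0.0, -1.566]
force: [-0.7, 0.1, 0.1]
grip_width: 0.0563
```

Run:
```python
from h import *
t=camera("top");s=camera("side");o=get_obs();print(o["time_s"],o["ee_pos"],o["force"],o["eef_rot"],o["grip_width"])
save("t7.png",t,(165,130,285,230),6);save("s7.png",s,(190,90,330,230),4)
```

```text
12.2 [0.61522807 0.05606752 0.24944577] [-0.15377171  0.65819046 -0.37745001] [-1.57091955e+00 -1.83844464e-04 -1.56899814e+00] 0.056209535801465774
```

View pics/t7.png

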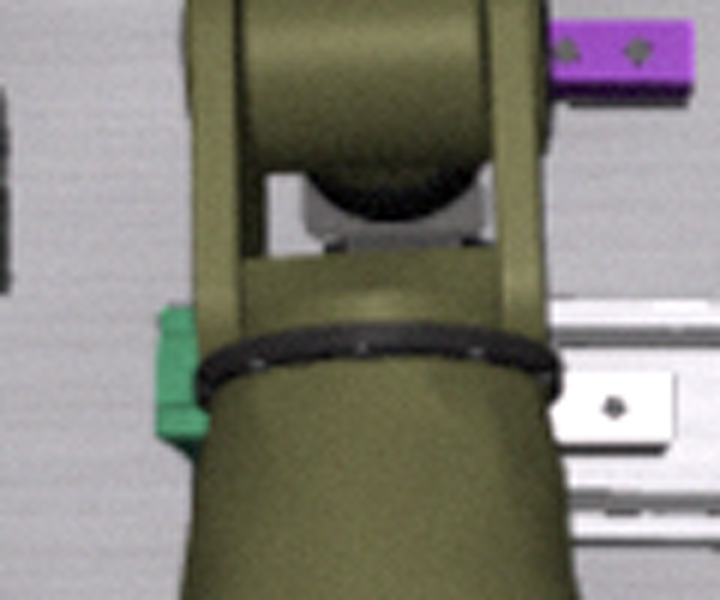

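View pics/s7.png

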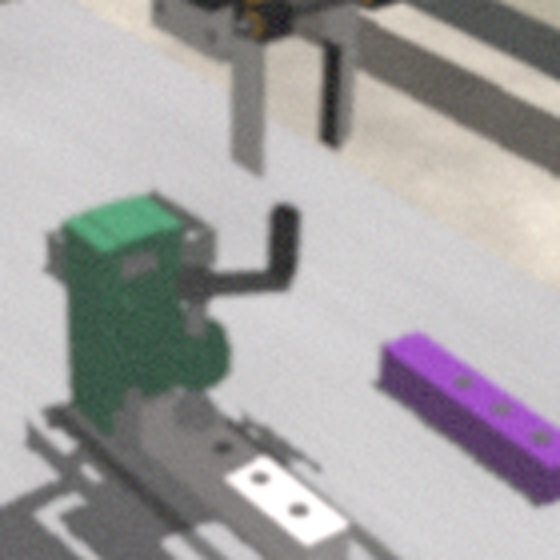

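step_arm --pt "-7.5 0 0 0 0 5" --pt "0 0 0 0 0 10" --pt "0 0 0 0 0 10" --pt "0 0 0 0 0 0" --pt "6.8 14.6 0 0 0 0" --pt "6.8 14.6 0 0 0 0" --pt "6.8 14.6 0 0 0 0" --pt "6.8 14.6 0 0 0 0" --pt "0 0 0 0 0 0"

```text
time_s: 13.32
ee_pos: [0.6149, 0.0641, 0.1834]
eef_rot: [-1.574, 0.436, -1.57]
force: [0.5, -0.2, 0.4]
grip_width: 0.0562
```

Run:
```python
from h import *
t=camera("top");s=camera("side");o=get_obs();print(o["time_s"],o["ee_pos"],o["force"],o["eef_rot"],o["grip_width"],o["qpos"])
save("t8.png",t,(165,130,285,230),6);save("s8.png",s,(190,90,330,230),4)
```

```text
13.425 [0.61556955 0.06395919 0.1852638 ] [-0.4129012  -0.998239    0.52964045] [-1.57045725  0.43624995 -1.56902834] 0.05659891341234504 [-0.14095498  0.48782032  1.36869373  0.44089994  1.37137149 -0.25029752]
```

View pics/t8.png

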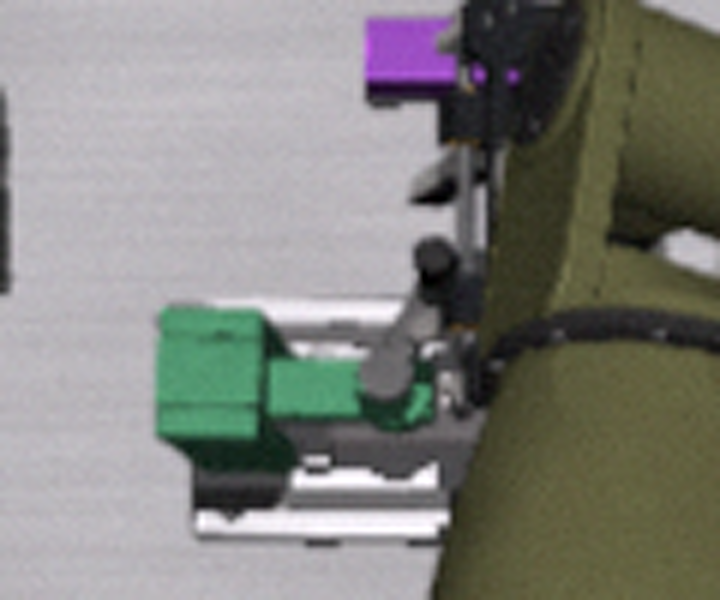

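View pics/s8.png

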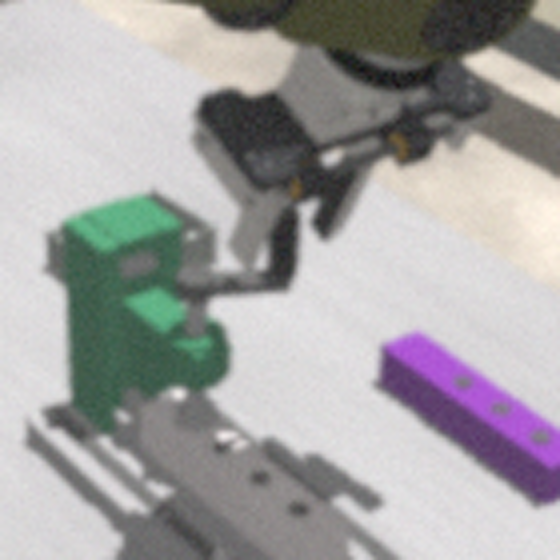

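step_arm --pt "0 0 0 0 0 0" --pt "0 0 0 0 0 0" --pt "0 0 0 0 0 0" --pt "0 0 0 0 0 0" --pt "0 0 0 0 0 0" --gripper -1 --squeeze 25

```text
time_s: 14.05
ee_pos: [0.6143, 0.0642, 0.185]
eef_rot: [-1.574, 0.437, -1.569]
force: [-9.9, -0.4, 4.1]
grip_width: 0.0194
```

```bash
cat > arc.py <<'E'
import sys
from h import *
# usage: arc.py a0deg a1deg n sink_mm(total)
a0,a1,n,sk=float(sys.argv[1]),float(sys.argv[2]),int(sys.argv[3]),float(sys.argv[4])
A=np.radians(np.linspace(a0,a1,n+1));r=55.;c,s=np.cos(np.radians(25)),np.sin(np.radians(25))
X=r*np.cos(A);Y=r*np.sin(A)
rows=[]
for i in range(n):
    dx,dy,dz=X[i+1]-X[i],Y[i+1]-Y[i],-sk/n
    rows.append([round(-dy*c-dz*s,1),round(dy*s-dz*c,1),round(dx,1),0,0,0])
print(rows)
E
python3 - <<'E'
from h import *
o=get_obs();p=o["ee_pos"];print(o["time_s"],p,o["force"],o["eef_rot"],o["grip_width"])
k=p-np.array([.5665,.0914,0]);print(np.hypot(k[0],k[1]),np.degrees(np.arctan2(k[1],k[0])))
E
python3 arc.py -30 -90 8 2.1
```

```text
14.05 [0.61429909 0.06417955 0.18503039] [-9.90621358 -0.35803723  4.13062795] [-1.57400285  0.43687797 -1.56927839] 0.01944698232067662
0.05500641284146676 -29.66048522684992
[[np.float64(5.5), np.float64(-2.3), np.float64(-4.0), 0, 0, 0], [np.float64(5.0), np.float64(-2.0), np.float64(-4.7), 0, 0, 0], [np.float64(4.4), np.float64(-1.8), np.float64(-5.4), 0, 0, 0], [np.float64(3.7), np.float64(-1.5), np.float64(-6.0), 0, 0, 0], [np.float64(3.0), np.float64(-1.1), np.float64(-6.5), 0, 0, 0], [np.float64(2.2), np.float64(-0.7), np.float64(-6.8), 0, 0, 0], [np.float64(1.4), np.float64(-0.4), np.float64(-7.1), 0, 0, 0], [np.float64(0.5), np.float64(0.0), np.float64(-7.2), 0, 0, 0]]
```

step_arm --pt "5.5 -2.3 -4.0 0 0 0" --pt "5.0 -2.0 -4.7 0 0 0" --pt "4.4 -1.8 -5.4 0 0 0" --pt "3.7 -1.5 -6.0 0 0 0" --pt "3.0 -1.1 -6.5 0 0 0" --pt "2.2 -0.7 -6.8 0 0 0" --pt "1.4 -0.4 -7.1 0 0 0" --pt "0.5 0.0 -7.2 0 0 0"

```text
time_s: 15.05
ee_pos: [0.5684, 0.0341, 0.1834]
eef_rot: [-1.567, 0.433, -1.57]
force: [5.4, -12.1, 1.8]
grip_width: 0.0194
```

```bash
sed -i 's/round(\([^,]*\),1)/float(round(\1,1))/g' arc.py
cat > look.py <<'E'
import sys
from h import *
n=sys.argv[1]
t=camera("top");s=camera("side");o=get_obs();p=o["ee_pos"];print(o["time_s"],p,"F",o["force"].round(1),"M",o["moment"].round(2),o["grip_width"])
k=p-np.array([.5665,.0914,0]);print("r",np.hypot(k[0],k[1]),"ang",np.degrees(np.arctan2(k[1],k[0])))
tp=t["pixels"][165:225,180:260,::-1];sp=s["pixels"][110:230,190:310,::-1]
f=lambda a,h:cv2.resize(a,None,fx=h/a.shape[0],fy=h/a.shape[0],interpolation=cv2.INTER_CUBIC)
im=np.hstack([f(tp,340),f(sp,340)]);im=np.clip(im*1.6,0,255).astype(np.uint8);cv2.imwrite(f"pics/{n}.png",im)
E
python3 look.py w1; python3 arc.py -90 -162 9 2.5
```

```text
15.15 [0.56789577 0.03404246 0.18336849] F [  0.7 -12.5   2.4] M [-2.28 -0.23 -0.05] 0.019457341923582765
r 0.057374518129538976 ang -88.60600355680643
[[-0.4, 0.5, -7.7, 0, 0, 0], [-1.3, 0.9, -7.5, 0, 0, 0], [-2.3, 1.4, -7.2, 0, 0, 0], [-3.1, 1.8, -6.8, 0, 0, 0], [-4.0, 2.2, -6.2, 0, 0, 0], [-4.7, 2.5, -5.5, 0, 0, 0], [-5.4, 2.8, -4.7, 0, 0, 0], [-5.9, 3.1, -3.8, 0, 0, 0], [-6.3, 3.3, -2.9, 0, 0, 0]]
```

View pics/w1.png

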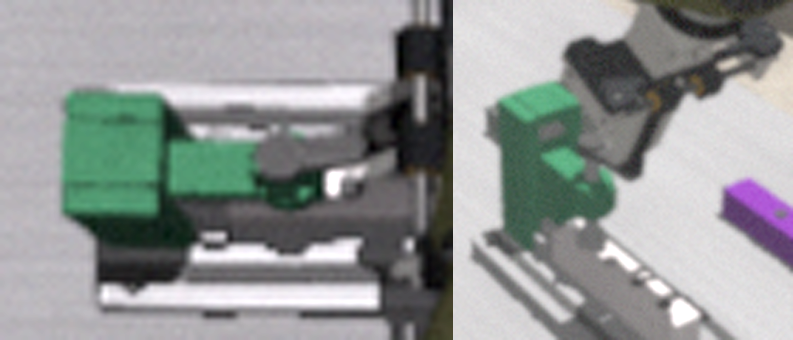

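The tab is flush and the crank has moved. The sideways load shows the true circle centre lies about 2.5 mm further toward -y, so I'm correcting for that as I wind.

step_arm --pt "0.8 0 -7.7 0 0 0" --pt "-0.3 0.4 -7.5 0 0 0" --pt "-2.3 1.4 -7.2 0 0 0" --pt "-3.1 1.8 -6.8 0 0 0" --pt "-4.0 2.2 -6.2 0 0 0" --pt "-4.7 2.5 -5.5 0 0 0" --pt "-5.4 2.8 -4.7 0 0 0" --pt "-5.9 3.1 -3.8 0 0 0" --pt "-6.3 3.3 -2.9 0 0 0"

```text
time_s: 16.27
ee_pos: [0.5132, 0.0705, 0.1809]
eef_rot: [-1.575, 0.434, -1.57]
force: [-21.9, -14.0, 19.4]
grip_width: 0.0193
```

```bash
sed -i 's/.0914,0/.0890,0/' look.py; python3 look.py w2; python3 arc.py -162 -234 9 0
```

```text
16.375 [0.51296167 0.07118065 0.18092585] F [-22.5 -10.3  18.3] M [-0.64  4.09  1.79] 0.01941248453587753
r 0.05642589751583844 ang -161.59082941745004
[[-6.7, 3.1, -1.9, 0, 0, 0], [-6.9, 3.2, -0.8, 0, 0, 0], [-7.0, 3.2, 0.3, 0, 0, 0], [-6.8, 3.2, 1.3, 0, 0, 0], [-6.6, 3.1, 2.4, 0, 0, 0], [-6.3, 2.9, 3.4, 0, 0, 0], [-5.8, 2.7, 4.3, 0, 0, 0], [-5.2, 2.4, 5.1, 0, 0, 0], [-4.5, 2.1, 5.9, 0, 0, 0]]
```

View pics/w2.png

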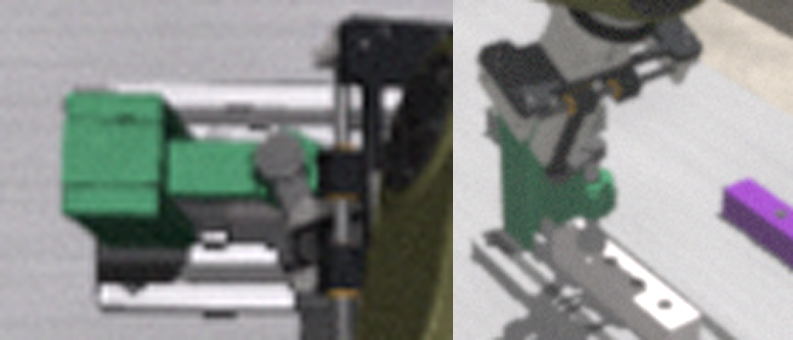

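```bash
cat > arc2.py <<'E'
import sys
from h import *
# arc2.py cx cy  (commanded, mm) a0 a1 n sink
cx,cy,a0,a1=map(float,sys.argv[1:5]);n=int(sys.argv[5]);sk=float(sys.argv[6])
C=np.array([564.8,88.7]);r=55.
if len(sys.argv)>7: C=np.array([float(v) for v in sys.argv[7:9]])
A=np.radians(np.linspace(a0,a1,n+1)[1:]);c,s=np.cos(np.radians(25)),np.sin(np.radians(25))
P=np.array([cx,cy]);z=0;rows=[];zt=0
for i,a in enumerate(A):
    zt-=sk/n
    d=C+r*np.array([np.cos(a),np.sin(a)])-P;dz=zt-z
    rw=[round(float(-d[1]*c-dz*s),1),round(float(d[1]*s-dz*c),1),round(float(d[0]),1),0,0,0];rows.append(rw)
    P=P+[rw[2],-rw[0]*c+rw[1]*s];z+=-rw[0]*s-rw[1]*c
print(rows,"\nend cmd",P.round(2),"dz",round(z,2))
E
python3 arc2.py 515.5 72.3 -162 -220 8 0
```

```text
[[-5.6, 2.6, -4.7, 0, 0, 0], [-6.2, 2.9, -0.9, 0, 0, 0], [-6.3, 3.0, 0.0, 0, 0, 0], [-6.3, 2.9, 0.9, 0, 0, 0], [-6.1, 2.8, 1.8, 0, 0, 0], [-5.8, 2.7, 2.6, 0, 0, 0], [-5.5, 2.6, 3.3, 0, 0, 0], [-5.1, 2.4, 4.2, 0, 0, 0]] 
end cmd [522.7  124.06] dz -0.03
```

step_arm --pt "-5.6 2.6 -4.7 0 0 0" --pt "-6.2 2.9 -0.9 0 0 0" --pt "-6.3 3.0 0.0 0 0 0" --pt "-6.3 2.9 0.9 0 0 0" --pt "-6.1 2.8 1.8 0 0 0" --pt "-5.8 2.7 2.6 0 0 0" --pt "-5.5 2.6 3.3 0 0 0" --pt "-5.1 2.4 4.2 0 0 0"

```text
time_s: 17.38
ee_pos: [0.5219, 0.1235, 0.1809]
eef_rot: [-1.572, 0.436, -1.569]
force: [-6.3, -2.5, 7.5]
grip_width: 0.0192
```

```bash
sed -i 's/.5665,.0890,0/.5648,.0887,0/' look.py; python3 look.py w3; python3 arc2.py 522.7 124.06 -220 -270 7 0
```

```text
17.475 [0.52224662 0.12382014 0.18090321] F [-2.7  1.7  7. ] M [0.57 0.53 0.25] 0.019192351241384204
r 0.05517440113903547 ang 140.46647189801888
[[-4.5, 2.1, 4.7, 0, 0, 0], [-3.9, 1.8, 5.3, 0, 0, 0], [-3.3, 1.6, 5.8, 0, 0, 0], [-2.7, 1.2, 6.2, 0, 0, 0], [-1.9, 0.9, 6.5, 0, 0, 0], [-1.1, 0.5, 6.8, 0, 0, 0], [-0.4, 0.2, 6.8, 0, 0, 0]] 
end cmd [564.8 143.7] dz 0.0
```

View pics/w3.png

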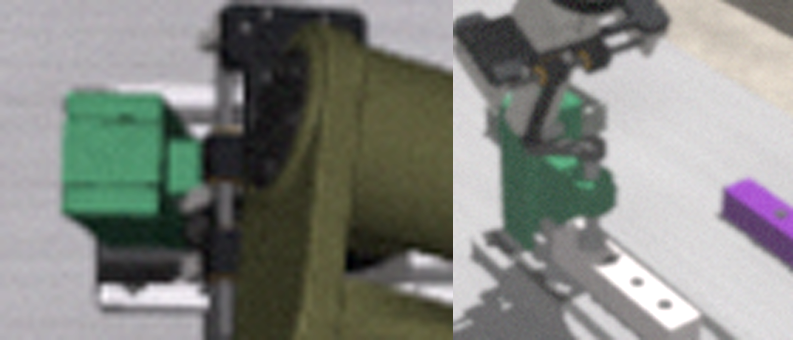

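```bash
python3 arc2.py 522.7 124.06 -220 -290 9 0
```

```text
[[-4.9, 2.3, 5.1, 0, 0, 0], [-4.2, 1.9, 5.9, 0, 0, 0], [-3.4, 1.6, 6.4, 0, 0, 0], [-2.6, 1.2, 6.9, 0, 0, 0], [-1.8, 0.9, 7.2, 0, 0, 0], [-0.8, 0.4, 7.4, 0, 0, 0], [0.1, -0.1, 7.5, 0, 0, 0], [0.9, -0.4, 7.3, 0, 0, 0], [1.9, -0.9, 7.2, 0, 0, 0]] 
end cmd [583.6  140.39] dz 0.0
```

step_arm --pt "-4.9 2.3 5.1 0 0 0" --pt "-4.2 1.9 5.9 0 0 0" --pt "-3.4 1.6 6.4 0 0 0" --pt "-2.6 1.2 6.9 0 0 0" --pt "-1.8 0.9 7.2 0 0 0" --pt "-0.8 0.4 7.4 0 0 0" --pt "0.1 -0.1 7.5 0 0 0" --pt "0.9 -0.4 7.3 0 0 0" --pt "1.9 -0.9 7.2 0 0 0"

```text
time_s: 18.6
ee_pos: [0.5829, 0.1404, 0.1809]
eef_rot: [-1.572, 0.437, -1.569]
force: [-4.8, 2.5, 5.8]
grip_width: 0.0197
```

```bash
python3 look.py w4; python3 arc2.py 583.6 140.39 -290 -350 8 0
```

```text
18.7 [0.58340313 0.14010975 0.18089742] F [-1.4  2.   6.2] M [0.6  0.25 0.07] 0.01870717834706867
r 0.0546721019945755 ang 70.10684122524434
[[2.6, -1.2, 6.6, 0, 0, 0], [3.4, -1.6, 6.1, 0, 0, 0], [4.1, -1.9, 5.7, 0, 0, 0], [4.7, -2.2, 4.9, 0, 0, 0], [5.3, -2.5, 4.3, 0, 0, 0], [5.7, -2.6, 3.4, 0, 0, 0], [6.1, -2.9, 2.7, 0, 0, 0], [6.3, -2.9, 1.7, 0, 0, 0]] 
end cmd [619.    98.25] dz -0.01
```

View pics/w4.png

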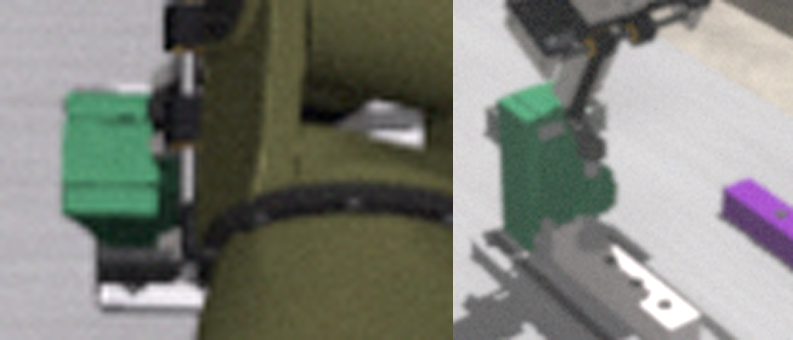

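step_arm --pt "2.6 -1.2 6.6 0 0 0" --pt "3.4 -1.6 6.1 0 0 0" --pt "4.1 -1.9 5.7 0 0 0" --pt "4.7 -2.2 4.9 0 0 0" --pt "5.3 -2.5 4.3 0 0 0" --pt "5.7 -2.6 3.4 0 0 0" --pt "6.1 -2.9 2.7 0 0 0" --pt "6.3 -2.9 1.7 0 0 0"

```text
time_s: 19.7
ee_pos: [0.6186, 0.0985, 0.1809]
eef_rot: [-1.571, 0.438, -1.569]
force: [-2.8, 6.6, 4.6]
grip_width: 0.0194
```

```bash
python3 look.py w5; python3 arc2.py 619 98.25 -350 -415 9 0
```

```text
19.8 [0.61870414 0.09786468 0.18090104] F [-1.5  2.9  6.1] M [0.56 0.35 0.11] 0.019190525246694103
r 0.05467767456679633 ang 9.649050047346138
[[6.2, -2.9, 0.7, 0, 0, 0], [6.3, -2.9, -0.1, 0, 0, 0], [6.2, -2.9, -0.9, 0, 0, 0], [6.1, -2.9, -1.9, 0, 0, 0], [5.8, -2.7, -2.6, 0, 0, 0], [5.4, -2.5, -3.4, 0, 0, 0], [5.1, -2.3, -4.2, 0, 0, 0], [4.5, -2.1, -4.8, 0, 0, 0], [3.9, -1.9, -5.5, 0, 0, 0]] 
end cmd [596.3   43.63] dz 0.02
```

View pics/w5.png

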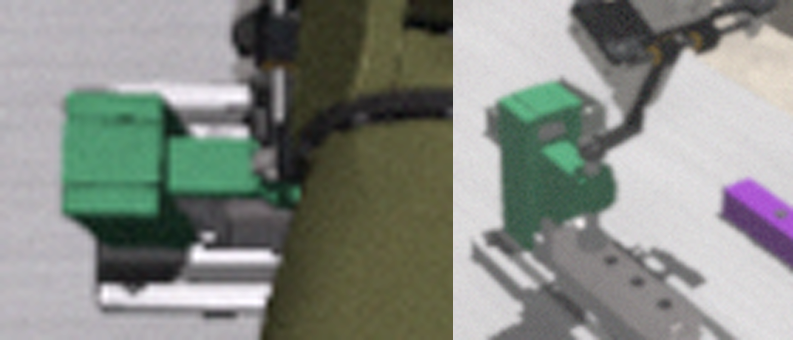

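step_arm --pt "6.2 -2.9 0.7 0 0 0" --pt "6.3 -2.9 -0.1 0 0 0" --pt "6.2 -2.9 -0.9 0 0 0" --pt "6.1 -2.9 -1.9 0 0 0" --pt "5.8 -2.7 -2.6 0 0 0" --pt "5.4 -2.5 -3.4 0 0 0" --pt "5.1 -2.3 -4.2 0 0 0" --pt "4.5 -2.1 -4.8 0 0 0" --pt "3.9 -1.9 -5.5 0 0 0"

```text
time_s: 20.92
ee_pos: [0.5964, 0.0436, 0.181]
eef_rot: [-1.569, 0.437, -1.569]
force: [4.9, 5.7, 3.7]
grip_width: 0.0193
```

```bash
python3 look.py w6; python3 arc2.py 596.3 43.63 -55 -120 9 0
```

```text
21.025 [0.59605946 0.04330525 0.18094091] F [0.6 2.3 4.2] M [ 0.5   0.1  -0.01] 0.0194178921989155
r 0.05511657341224309 ang -55.44816011385181
[[3.3, -1.5, -5.9, 0, 0, 0], [2.5, -1.2, -6.3, 0, 0, 0], [1.9, -0.9, -6.6, 0, 0, 0], [1.0, -0.5, -6.8, 0, 0, 0], [0.3, -0.1, -7.0, 0, 0, 0], [-0.5, 0.2, -6.9, 0, 0, 0], [-1.3, 0.7, -6.7, 0, 0, 0], [-2.1, 0.9, -6.6, 0, 0, 0], [-2.8, 1.3, -6.2, 0, 0, 0]] 
end cmd [537.3   41.08] dz 0.02
```

View pics/w6.png

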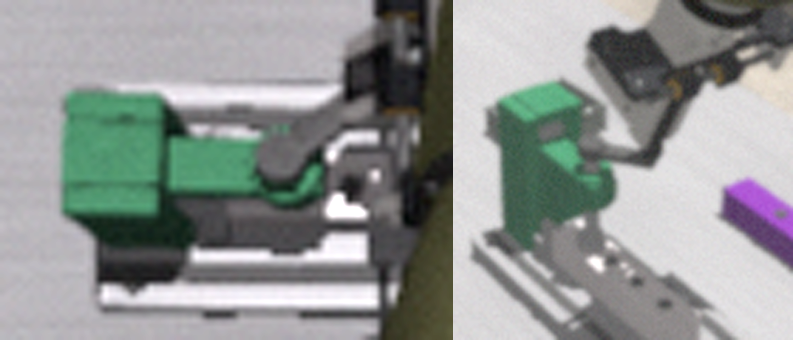

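Tab still flush (post's left edge at column 63 of the crop, unchanged). Continuing.

step_arm --pt "3.3 -1.5 -5.9 0 0 0" --pt "2.5 -1.2 -6.3 0 0 0" --pt "1.9 -0.9 -6.6 0 0 0" --pt "1.0 -0.5 -6.8 0 0 0" --pt "0.3 -0.1 -7.0 0 0 0" --pt "-0.5 0.2 -6.9 0 0 0" --pt "-1.3 0.7 -6.7 0 0 0" --pt "-2.1 0.9 -6.6 0 0 0" --pt "-2.8 1.3 -6.2 0 0 0"

```text
time_s: 22.15
ee_pos: [0.538, 0.0401, 0.181]
eef_rot: [-1.567, 0.435, -1.569]
force: [7.0, -0.8, 2.0]
grip_width: 0.0192
```

```bash
python3 look.py w7; python3 arc2.py 537.3 41.08 -120 -180 8 0
```

```text
22.25 [0.53751586 0.04036873 0.18098859] F [2.9 1.2 2.5] M [ 0.04 -0.57 -0.28] 0.019485626556665882
r 0.055500777216004674 ang -119.44575185083521
[[-3.6, 1.7, -6.0, 0, 0, 0], [-4.3, 2.0, -5.4, 0, 0, 0], [-4.9, 2.3, -4.7, 0, 0, 0], [-5.4, 2.5, -4.0, 0, 0, 0], [-5.9, 2.7, -3.2, 0, 0, 0], [-6.2, 2.9, -2.3, 0, 0, 0], [-6.4, 3.0, -1.4, 0, 0, 0], [-6.5, 3.0, -0.5, 0, 0, 0]] 
end cmd [509.8   88.73] dz 0.04
```

View pics/w7.png

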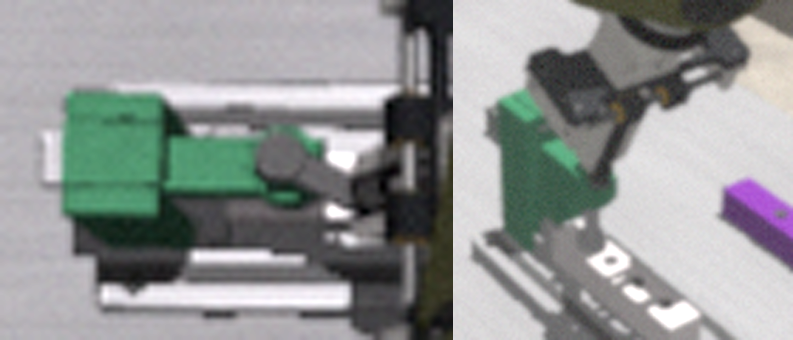

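The tab now stands out of the post's back (bright patch at columns 43–63 of the crop), so it has gone out by one step. I'm releasing and backing off along the tool axis.

step_arm --pt "0 0 0 0 0 0" --pt "0 0 0 0 0 0" --pt "0 0 0 0 0 0" --pt "0 0 0 0 0 0" --pt "0 -10 0 0 0 0" --pt "0 -30 0 0 0 0" --pt "0 -40 0 0 0 0" --pt "0 -50 0 0 0 0" --pt "30 -40 0 0 0 0" --pt "50 -10 0 0 0 0" --pt "30 0 0 0 0 0" --pt "0 0 0 0 0 0" --gripper 0.3

```text
time_s: 23.75
ee_pos: [0.5372, -0.1365, 0.2964]
eef_rot: [-1.573, 0.437, -1.572]
force: [0.5, 0.2, 0.7]
grip_width: 0.061
```

Run:
```python
from h import *
t=camera("top");s=camera("side");o=get_obs();print(o["time_s"],o["ee_pos"],o["force"],o["grip_width"])
save("t9.png",t,(175,155,295,230),6);save("s9.png",s,(190,120,330,260),4)
g=cv2.cvtColor(t["pixels"],cv2.COLOR_RGB2GRAY);print(g[186:200,184:195])
```

```text
23.85 [ 0.53755252 -0.13468296  0.29767644] [ 0.95303866 -0.38175587  0.29374621] 0.06113380210023991
[[117 118 117 116 116 117 117  97  78  79  75]
 [116 120 116 116 118 119 112  94  82  83  82]
 [116 119 119 131 148 140 130  99  81  81  82]
 [119 121 113 124 157 142 133  95  80  81  82]
 [121 121 110 111 148 143 131  91  82  81  84]
 [120 119 113 115 144 144 131  93  85  83  79]
 [120 121 115 116 144 144 132  94  81  85  82]
 [116 119 111 114 142 145 131  91  82  84  82]
 [118 119 111 114 146 146 132  95  84  81  82]
 [119 120 112 115 145 143 133  93  83  84  84]
 [120 119 113 117 144 145 130  87  82  86  84]
 [116 116 108  96  96  96  87  70  66  65  66]
 [119 119 119 112 103 104  93  71  75  74  77]
 [117 120 119 123 122 120 107  78  80  84  85]]
```

View pics/t9.png

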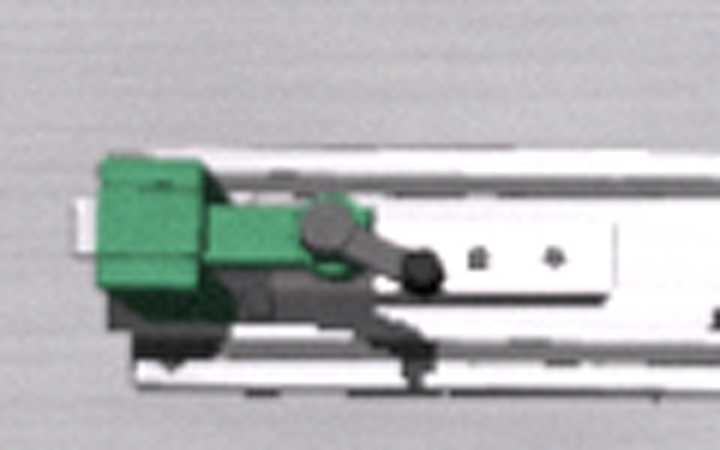

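View pics/s9.png

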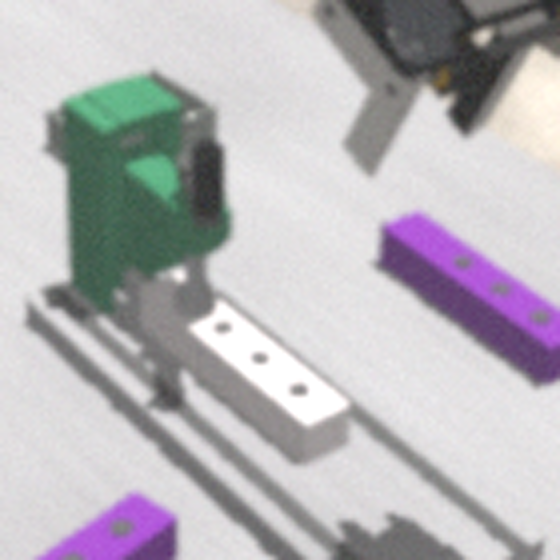

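Run:
```python
from h import *
t=camera("top");g=cv2.cvtColor(t["pixels"],cv2.COLOR_RGB2GRAY)
e=edge_cols(g,range(189,196),184,190,1);a=plane(t,e,.148);e2=edge_cols(g,range(189,196),188,194,-1);b=plane(t,e2,.17)
print("tab",np.median(a,0),"post back",np.median(b,0))
e=edge_cols(g,range(194,202),272,282,-1);X=plane(t,e,.054);print("free end",np.median(X,0),np.polyfit(X[:,0],X[:,1],1))
o=get_obs();print(o["force"],o["joint_vel"].round(3))
```

```text
tab [0.57126561 0.20606824 0.148     ] post back [0.56761415 0.19331497 0.17      ]
free end [ 0.56477318 -0.05665539  0.054     ] [-0.0139478  -0.04878885]
[ 0.28992876 -1.08385174 -0.14068057] [ 0.009 -0.004  0.001 -0.    -0.002 -0.003]
```

```bash
python3 -c "
from station import job,get_obs
print(job.hand_in());print(get_obs()['time_s'])"
```

```text
the job is handed in; nothing more can be done
None
the job is handed in; nothing more can be done
```

The bar is clamped home against the stop and the tab is out by one step. The crank is released and the arm is clear. I handed the job in at about 24 s; no verdict was reported.

**Sliding the bar:** I gripped the bar by its free end, squared it to the bed and slid it in. At the stop the pads began to slip, with about 15 N on the wrist. I then let go.

**Winding the crank:** I wound clockwise by about 450°, checking the tab in the top view every 50–75°. I stopped at the first picture that showed it out.

**Last checks:**
- **Tab:** the top view puts it about 13 mm out of the post's back, which matches the 14 mm first step and is well short of the second.
- **Bar position:** its free end is at y = -0.0567 m, the same as before clamping. That puts its other end at about y = 0.1233 m, against an estimated stop face at 0.1234 m, so it is home to within the 2 mm camera calibration.
- **Bar alignment:** before clamping it was within about 0.01 rad of parallel to the bed and about 0.5 mm off centre. The final picture looks the same.
- **Robot:** the wrist force was near zero and nothing was being touched.

**Not checked directly:**
- **Clamp force:** I inferred it from the tab popping out.
- **Bystanders:** I did not measure them again at the end, but the arm never went near them.

**Disagreement:** the circle the knob actually followed was about 2 mm off my first estimate of the screw axis. This put about 26 N on the wrist for a moment (31 N at most, counting the upward push), until I corrected the path.

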